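# Unload the cap torque tester and zero its peak pointer

## Task

The cap torque test is finished: slide the tester's clamp jaw fully open while the bottle still stands on the clamp table, then lift the bottle out and set it down upright in the grey tray with the two tested ones. Last of all, since unloading can drag the pointer, turn the reset knob gently counterclockwise until the red peak pointer is back at its zero stop. Keep the bottle upright, do not drop it or force the knob against its stop, and leave the tested bottles, the spare cap and the marker pen where they are.

Things in the scene. Friction and masses are not known exactly. Their poses are not given: they have to be found in the camera images.
- tester: Cap torque tester, fixed on the bench: white housing 230 x 200 mm, teal base band, flat deck at 70 mm. Origin at bench height; x away from the operator, y to the operator's left, z up. The dial (steel bezel 108 mm across, 78.5 mm high, facing up) is centred at x -65, y 0 mm. Behind it the aluminium clamp table, 104 (x) x 190 (y) mm, centred at x 50, y 0, top at 95 mm.
- clamp_seat (a point): Where the bottle's underside stands, at x 50, y -30, z 95 mm of the tester (axes as the tester's). Four black rubber pegs, 16 mm across, rising 45 mm above the table, hold the bottle: their axes lie 22 mm to either side in x and 28 mm off in y; the two on the -y side are fixed, the two on the +y side are on the sliding jaw.
- jaw (a joint): Sliding clamp jaw of the tester, m: 0 = closed on the bottle (as found), 0.045 = fully open at its end stop; it moves along the tester's +y. Plain slide with about 4 N of friction; it stays where it is left.
- jaw_handle (a point): Middle of the jaw's handle (moves with the jaw): a black bar 13 mm thick, 64 mm long along the tester's x, 138 mm above the bench and, closed, at y +82 mm of the tester, on two 10 mm uprights 44 mm apart. From the bar towards the bottle, 70 mm are clear up to the jaw's pegs, down to its plate 106 mm above the bench: push the bar outwards from there, or pinch it from above.
- peak_pointer (a joint): Angle of red peak pointer and reset knob, rad: 0 = at the zero stop, growing clockwise seen from above, at most 4.54. At 0 the pointer lies along (-0.707, 0.707) in the tester's x, y (lower left on the dial), over the black live needle. Found between 1.2 and 4.2. Friction of 0.03 N m holds it where it is left; no spring. The stop is rigid: over 30 N on the knob is forcing it.
- reset_knob: Knob at the dial's centre: black bar 48 mm long, 10 wide, 18 tall, 84 to 102 mm above the bench, on a steel hub 22 mm across. Origin on the axis at the bar's mid height (93 mm); x along the bar towards the pointer's end (red line on top), z up; turns with the pointer. Push it round with a fingertip behind either wing, or pinch it across its 10 mm.
- bottle: The tested bottle, standing in the clamp: white round plastic bottle 55 mm in diameter up to 70 mm, narrowing to the neck at 80 mm, blue screw cap 42 mm in diameter from 82 to 105 mm. Origin at the centre of its underside, z up the bottle. About 0.11 to 0.22 kg; can be gripped across the cap.
- tray: Grey open tray fixed on the bench, 170 (x) x 240 (y) mm, wall 4 mm thick and 30 mm high, inner floor 4 mm above the bench. Origin at the centre of its underside. The two tested bottles stand on its -y half, at about (43, -78) and (-43, -78) mm; the +y half is free, (0, 50) mm being a good place.
- tested_a: Tested bottle in the tray, same as the bottle; origin at its underside. To be left alone.
- tested_b: Second tested bottle in the tray, same as the bottle. To be left alone.
- spare_cap: Loose blue cap, 42 mm across, 23 mm high, on the bench. To be left alone.
- marker: Marker pen, 130 mm long, 16 mm thick, lying between tester and tray. To be left alone.

How it is judged (in metres and radians):
On the way, in this order (a step that is already met when the one before it is completed fails the run):
1. the jaw is fully open while the bottle still stands on the clamp table (value of joint jaw above 0.036 m and z of bottle in the frame of tester below 0.105 m and angle between bottle's own z axis and vertical below 0.1 rad and horizontal distance between bottle and clamp_seat below 0.025 m), for 0.1 s.
2. the bottle stands upright and released in the tray (x of bottle in the frame of tray between -0.058 and 0.058 m and y of bottle in the frame of tray between -0.093 and 0.093 m and z of bottle in the frame of tray below 0.01 m and angle between bottle's own z axis and vertical below 0.1 rad and linear speed of bottle below 0.03 m/s and contact force between the fingers and bottle below 0.1 N), for 0.2 s.
3. after that, the red peak pointer is turned back to its zero stop (value of joint peak_pointer below 0.06 rad), for 0.2 s.
At the end, for the whole second after the job is handed in: Peak pointer within 0.06 rad of its zero stop; jaw open by more than 36 of its 45 mm; bottle released and at rest in the tray: origin under 10 mm above the tray's underside, within 58 mm (x) and 93 mm (y) of the tray's centre, tilted under 0.1 rad (all of step 2 and value of joint peak_pointer below 0.06 rad and value of joint jaw above 0.036 m); the robot touches nothing.
It fails at once if the bottle is tipped by more than 0.5 rad (angle between bottle's own z axis and vertical above 0.5 rad).
It fails at once if the bottle is dropped or knocked flying (over 0.5 m/s while not touched by the fingers) (linear speed of bottle above 0.5 m/s and contact force between the fingers and bottle below 0.1 N).
It fails at once if the knob is forced (over 30 N on it) (contact force between any of the fingers, the arm and reset_knob above 30 N).
It fails at once if a tested bottle, the spare cap or the marker pen is moved by more than 25 mm (distance of any of tested_a, tested_b, spare_cap, marker from where it was at the start of the episode above 0.025 m).
It fails at once if a tested bottle is knocked over (angle between any of tested_a, tested_b's own z axis and vertical above 0.35 rad).
It also fails if it takes over 72 s, if anything falls off the work surface, if the arm or the gripper's body presses on something with over 40 N, if the wrist force passes 120 N, or if a joint passes its speed limit or range.

## Robot

A 6-joint arm with a two-finger parallel gripper is mounted at the origin on the work surface. World frame = base frame: x ahead of the robot, y to its left, z up, the work surface at z = 0. Lengths are in mm, angles in rad, forces in N, time in s.
With the tool pointing down it reaches from about 350 to 775 mm from the base axis. Payload 7.3 kg.
Tool frame: the origin (TCP) lies midway between the tips of the shut fingers; the grasp point (between the pads) lies 19 mm behind it; z points along the fingers, y is the line along which they close (so a half turn about z gives the same grasp; the last joint's range is limited). The gripper opens to 92 mm and grips with 3 to 60 N. Pads are 19 mm wide; open, the fingers measure 130 mm over their backs; the gripper's body (75 mm by 190 mm) begins 47 mm behind the grasp point.
Start: joints at [-1.347, 0.342, 1.524, -0, 1.275, -0.146], TCP at [189.773, -489.521, 226.741] pointing down, gripper open.
Joint ranges: [-2.53, 2.53], [-0.77, 2.02], [0.04, 2.7], [-1, 4.14], [0.28, 2.66], [-3.11, 3.11]. Speed limits (rad/s): [2.57, 2.57, 3.14, 3.14, 3.14, 3.14].

## Interface

Orientations are given as [roll, pitch, yaw] about the fixed x, y, z axes, in that order (R = Rz(yaw) Ry(pitch) Rx(roll)).
In Python, from plant import bot gives the robot as it stands. The module is installed in compiled form; this text tells all that it offers.
- The arm moves only by the shell command python3 -m crank 'ROWS' [OPENING]. ROWS is JSON, a list of rows, each a list of 6 numbers: the shift along the tool's x, y, z in m, then the turn, a rotation vector about the tool's x, y, z in rad. In form: [[dx, dy, dz, wx, wy, wz], ...]. A call has 1 to 5 rows; each row shifts and turns the commanded pose from where the row before left it, along the tool's axes as they then stand; what a row does not reach is not made up. A row lasts 1/8 s, in which the tool goes at most 62.5 mm and 10.7 degrees, less where a joint would pass 70% of its speed; a pose out of reach is approached as far as the arm can. A call is refused whole if a number of a shift passes 0.0625 or a number of a turn 0.188, either way. A call with a gripper value outside its range is refused whole. OPENING is the opening in per cent of the stroke, from 0 (shut) to 100 (fully open), set as the call begins (- or left out, the last holds). The fingers move at their own pace and stop on an object; the grip force is fixed at half the most. Time passes only in rows, so rows that do not move let the fingers close. It gives the time, the measured TCP pose, the force, the opening and the grip force at its end, in the units of the state.
- bot.get_obs(): the state, without advancing time (a new reading comes with each control period).
- bot.capture(name): name is "scene" or "top"; returns a dict with "color" (400x640x3 uint8, blue, green, red), "fov_y" (degrees; the focal length in pixels is half the picture's height over the tangent of half this angle, whatever the lens; pixels are square), "cx", "cy" (the principal point, pixels), "k1" (the pictures are not rectified: a ray, as slopes to the right and down, at radius r is drawn at 1 + k1 r^2 times it, then the intrinsics apply), "extrinsics" (4x4, takes a point from world to camera coordinates). Camera axes: x right, y up, looking along -z (the intrinsics and any distortion apply to the point x, -y, -z); pixel columns grow to the right and rows downward; lengths in mm; the calibration is good to about 2 mm. A picture is of the moment at which its call begins. There is no depth.
- bot.close_job(): hands the job in; it is judged then, once.
The state is a dict: "time": time; "joint_positions": joint angles; "dq": joint speeds; "tau": joint torques, N m; "tool_pos": TCP position; "tcp_rot": TCP orientation; "contact_force": force on the tool from outside, world axes, zero at the start; "moment": the same for the moment, N m; "grip_width": finger opening in mm; "finger_force": force on a finger pad.
Only numpy, scipy, OpenCV 4.12 (cv2) and the standard library are available. Lean on these libraries where they do the work, as an engineer would, in place of code of your own. Each camera call takes 0.05 s, during which the arm holds its last target. There are 200 camera calls.

## Working session

There is one attempt and no reset: what is moved stays moved. The work goes in short steps, Python scripts to look and compute and a shell command to move; the robot and the scene stay as the last step left them, time stands still between calls to the robot, and variables do not carry over. Pictures are saved under pics/ and viewed, at most 11 in all, crops included, and the job is handed in when it is done.

```bash
mkdir -p pics; python3 - <<'E'
from plant import bot
import cv2
for n in("scene","top"):
    c=bot.capture(n); cv2.imwrite(f"pics/{n}0.png",c["color"]); print(n,c["fov_y"],c["cx"],c["cy"],c["k1"],c["extrinsics"].round(3).tolist() if hasattr(c["extrinsics"],'round') else c["extrinsics"])
print(bot.get_obs())
E
```

```text
scene 49.55160925422733 321.8854642960835 189.5001025685194 -0.063935278281683 [[0.575, 0.818, 0.016, -344.513], [-0.597, 0.406, 0.692, 289.419], [0.559, -0.408, 0.722, -1375.353], [0.0, 0.0, 0.0, 1.0]]
top 53.822179973761706 320.9380961132921 198.90103262711511 -0.07336871778685383 [[-0.007, -1.0, -0.008, 22.691], [0.991, -0.008, 0.133, -589.444], [-0.133, -0.007, 0.991, -858.742], [0.0, 0.0, 0.0, 1.0]]
{'time': 0.1, 'joint_positions': array([-1.34701626e+00,  3.42684286e-01,  1.52490407e+00, -3.54566827e-05,
        1.27540826e+00, -1.45983653e-01]), 'dq': array([-9.87574915e-05, -3.55760680e-04, -1.04631396e-03,  1.58479453e-03,
        6.32139503e-04,  4.38007059e-04]), 'tau': array([ 2.83980822e-03, -4.32004237e+01, -2.44692582e+01,  7.18077784e-02,
        5.26098534e-02, -6.35492120e-05]), 'tool_pos': array([ 189.67042766, -489.15532682,  226.10432861]), 'tcp_rot': array([-3.14019869e+00, -1.70682463e-04,  3.69773950e-01]), 'contact_force': array([-0.8229113 , -0.26011992,  0.20289629]), 'moment': array([ 0.0049855 , -0.02295479, -0.01714464]), 'finger_force': 0.0, 'grip_width': 91.90705947792443}
```

View pics/top0.png

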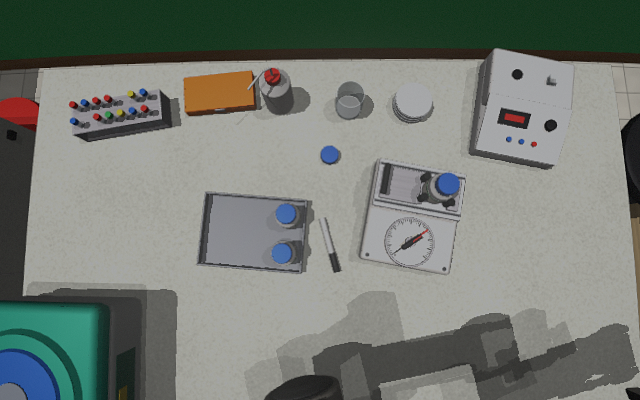

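View pics/scene0.png

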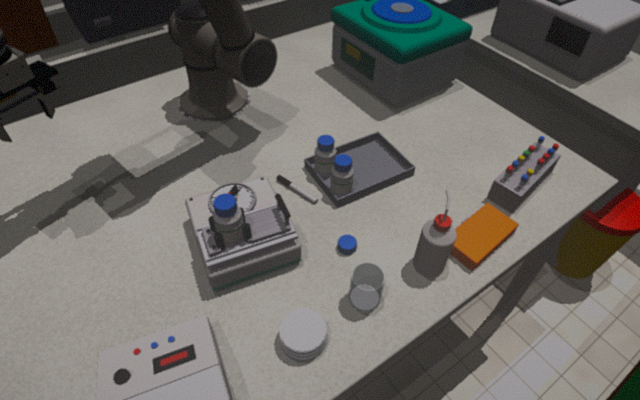

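The top view shows the tester around (412,215) px with the bottle cap at (447,184), the knob at (410,241) with its red end up-right, and the jaw handle at (385,178). The tray is at (255,232), the marker at (330,245) and the spare cap at (330,155). The scene view shows the same things, with the bottle cap at (226,203). I'll zoom in on both.

```bash
cat > h.py <<'E'
import numpy as np, cv2
from plant import bot
def cam(n): 
    c=bot.capture(n); c["E"]=np.array(c["extrinsics"]); c["f"]=c["color"].shape[0]/2/np.tan(np.radians(c["fov_y"])/2); return c
def ray(c,u,v):
    K=np.array([[c["f"],0,c["cx"]],[0,c["f"],c["cy"]],[0,0,1.]])
    p=np.array([[[u,v]]],float)
    x,y=cv2.undistortPoints(p,K,np.array([c["k1"],0,0,0.]))[0,0]
    R,t=c["E"][:3,:3],c["E"][:3,3]
    d=R.T@np.array([x,-y,-1]); return -R.T@t,d/np.linalg.norm(d)
def plane(c,u,v,z):
    o,d=ray(c,u,v); return o+d*(z-o[2])/d[2]
def tri(a,pa,b,pb):
    o1,d1=ray(a,*pa); o2,d2=ray(b,*pb)
    s=np.linalg.lstsq(np.c_[d1,-d2],o2-o1,rcond=None)[0]
    q1,q2=o1+s[0]*d1,o2+s[1]*d2
    return (q1+q2)/2,np.linalg.norm(q1-q2)
def blobs(c,lo,hi,mn=20):
    m=cv2.inRange(cv2.cvtColor(c["color"],cv2.COLOR_BGR2HSV),np.array(lo),np.array(hi))
    n,_,s,ce=cv2.connectedComponentsWithStats(m)
    return [(ce[i].round(1).tolist(),s[i].tolist()) for i in range(1,n) if s[i][4]>=mn]
E
python3 - <<'E'
from h import *
t=cam("top");s=cam("scene")
for n,c in(("top",t),("scene",s)): print(n,blobs(c,(105,120,60),(125,255,255)))
a=cv2.resize(t["color"][140:290,190:480],None,fx=2.7,fy=2.7,interpolation=cv2.INTER_CUBIC)
cv2.imwrite("pics/t1.png",a)
b=cv2.resize(s["color"][125:295,175:425],None,fx=3.2,fy=3.2,interpolation=cv2.INTER_CUBIC)
cv2.imwrite("pics/s1.png",b)
E
```

```text
top [([142.1, 91.2], [139, 89, 7, 6, 29]), ([83.3, 101.7], [81, 99, 6, 6, 28]), ([131.4, 109.9], [129, 107, 6, 7, 29]), ([72.5, 120.4], [70, 118, 6, 6, 28]), ([329.2, 154.1], [321, 146, 17, 17, 232]), ([448.1, 183.2], [437, 173, 23, 22, 375]), ([285.5, 213.3], [276, 204, 20, 20, 304]), ([281.3, 253.0], [272, 244, 20, 19, 306]), ([28.0, 374.2], [0, 349, 60, 51, 2130])]
scene [([401.7, 11.1], [372, 0, 60, 24, 948]), ([325.4, 140.1], [318, 135, 16, 11, 135]), ([342.7, 159.8], [335, 154, 17, 13, 168]), ([224.4, 201.8], [214, 194, 22, 17, 293]), ([347.0, 242.0], [339, 235, 17, 15, 205]), ([153.7, 344.8], [151, 343, 6, 5, 23])]
```

View pics/t1.png

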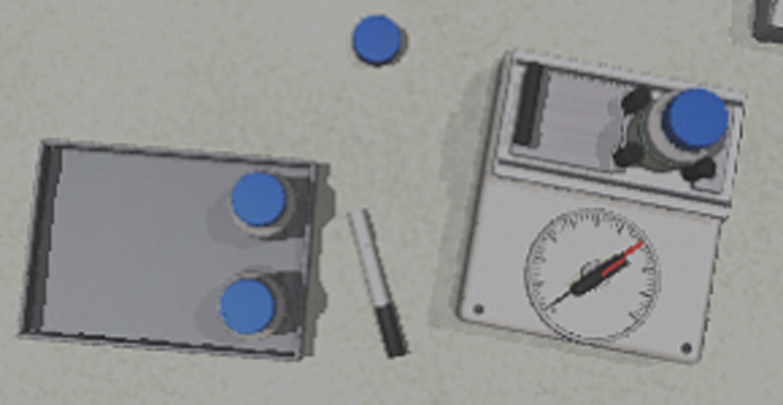

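View pics/s1.png

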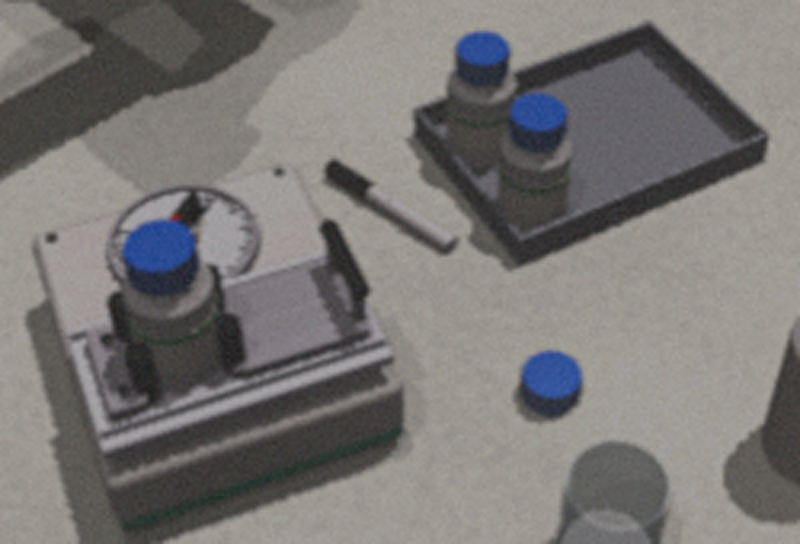

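The top crop (×2.7 from 190,140) shows the handle bar centre at (530,104), knob at (600,275), red end toward (642,243), front deck screws at (479,309) and (686,349), and tray rim corners at (42,142), (327,164), (300,358), (20,335). In the scene crop (×3.2 from 175,125), the cap top is at (160,243), handle centre at (345,260), screws at (52,238) and (279,173), and tray corners at (650,27), (765,135), (517,240), (415,115).

```bash
python3 - <<'E'
from h import *
t=cam("top");s=cam("scene")
T=lambda u,v:(190+u/2.7,140+v/2.7); S=lambda u,v:(175+u/3.2,125+v/3.2)
P=lambda n,x:print(n,np.round(x[0],1),round(float(x[1]),1)) if isinstance(x,tuple) else print(n,np.round(x,1))
P("cap top",tri(t,T(697,116),s,S(160,243)))
P("capblob",tri(t,(448.1,183.2),s,(224.4,201.8)))
P("handle",tri(t,T(531,103),s,S(345,260)))
P("handle ends far",plane(t,*T(537,63),144.5));P("near",plane(t,*T(524,145),144.5))
P("screwL",tri(t,T(479,309),s,S(279,173)));P("screwR",tri(t,T(686,349),s,S(52,238)))
P("knob",plane(t,*T(600,275),102));P("bezel",plane(t,*T(593,275),78.5));P("red tip",plane(t,*T(642,243),82));P("red bar end",plane(t,*T(626,258),102));P("bar tail",plane(t,*T(572,291),102))
for n,a,b in(("fl",(42,142),(765,135)),("fr",(327,164),(517,240)),("nr",(300,358),(415,115)),("nl",(20,335),(650,27))):
    P("tray "+n,tri(t,T(*a),s,S(*b)));P("  z30",plane(t,*T(*a),30))
P("testA",tri(t,(285.5,213.3),s,(342.7,159.8)));P("testB",tri(t,(281.3,253),s,(325.4,140.1)))
for n,c,z in(("housFL",(460,318),70),("housFR",(698,361),70)):P(n,plane(t,*T(*c),z))
for z,q in((102,(600,275)),): P("k",plane(t,*T(*q),z))
E
```

```text
cap top [ 597.  -224.2  197.2] 0.3
capblob [ 596.7 -225.2  195.1] 1.1
handle [ 619.3 -116.4  134.7] 2.5
handle ends far [ 647.6 -121.3  144.5]
near [ 585.1 -109.6  144.5]
screwL [463.7 -81.6  65.6] 1.0
screwR [ 429.6 -248.5   65.5] 0.5
knob [ 488.9 -172.7  102. ]
bezel [ 489.5 -172.3   78.5]
red tip [ 514.4 -211.8   82. ]
red bar end [ 501.9 -193.5  102. ]
bar tail [ 476.8 -150.5  102. ]
tray fl [608.9 289.4  22. ] 0.4
  z30 [607.8 287.1  30. ]
tray fr [589.3  44.5  26.8] 7.8
  z30 [586.8  41.1  30. ]
tray nr [423.5  65.8  18.1] 1.9
  z30 [423.6  64.3  30. ]
tray nl [443.  305.9  16.5] 1.0
  z30 [443.1 301.2  30. ]
testA [550.7  92.5 104.4] 0.6
testB [467.8 101.  104. ] 0.5
housFL [456.4 -66.2  70. ]
housFR [ 420.  -256.7   70. ]
k [ 488.9 -172.7  102. ]
```

```bash
cat > go.py <<'E'
import sys,numpy as np
from scipy.spatial.transform import Rotation as R
from plant import bot
# usage: go.py frame x y z ; prints remaining shift in tool axes (m)
F={'w':(0,0,0),'t':(489.2+65*.982,-172.6-65*.191,-.192),'y':(515.3,173.5,-.084)}
ox,oy,p=F[sys.argv[1]]; x,y,z=map(float,sys.argv[2:5])
w=np.array([ox+x*np.cos(p)-y*np.sin(p),oy+x*np.sin(p)+y*np.cos(p),z])
o=bot.get_obs(); r=R.from_euler('xyz',o['tcp_rot'])
d=r.inv().apply(w-o['tool_pos'])/1000
print('target',w.round(1),'at',o['tool_pos'].round(1),'rpy',o['tcp_rot'].round(3),'t',o['time'],'\nshift',d.round(4),'rows',np.ceil(abs(d).max()/.0625))
E
python3 -m crank '[[0,0,0,0,0,-0.186],[0,0,0,0,0,-0.186],[0,0,0,0,0,-0.186],[0,0,0,0,0,-0.186],[0,0,0,0,0,-0.186]]' 0
python3 -m crank '[[0,0,0,0,0,-0.08],[0,0,0,0,0,0]]'
python3 go.py t 50 48 226
```

```text
time: 0.92
tool_pos: [189.8, -489.4, 226.7]
tcp_rot: [-3.142, -0.0, 1.306]
contact_force: [0.6, 0.3, -0.4]
grip_width: 46.2
finger_force: 0.0
time: 1.18
tool_pos: [189.8, -489.5, 226.7]
tcp_rot: [-3.142, -0.0, 1.379]
contact_force: [0.2, 0.6, 0.4]
grip_width: 26.4
finger_force: 0.0
target [ 611.3 -147.4  226. ] at [ 189.8 -489.5  226.7] rpy [-3.142 -0.     1.379] t 1.175 
shift [0.4161 0.3486 0.0007] rows 7.0
```

```bash
python3 -m crank '[[0.0416,0.0349,0,0,0,0],[0.0416,0.0349,0,0,0,0],[0.0416,0.0349,0,0,0,0],[0.0416,0.0349,0,0,0,0],[0.0416,0.0349,0,0,0,0]]'
python3 -m crank '[[0.0416,0.0349,0,0,0,0],[0.0416,0.0349,0,0,0,0],[0.0416,0.0349,0,0,0,0],[0.0416,0.0349,0,0,0,0],[0.0416,0.0349,0,0,0,0]]'
python3 -m crank '[[0,0,0,0,0,0],[0,0,0,0,0,0]]'
python3 go.py t 50 48 120; python3 - <<'E'
from h import *
t=cam("top");s=cam("scene")
a=cv2.resize(t["color"][140:290,330:480],(400,400),interpolation=cv2.INTER_CUBIC);b=cv2.resize(s["color"][125:275,170:320],(400,400),interpolation=cv2.INTER_CUBIC)
cv2.imwrite("pics/a2.png",np.hstack([a,b]))
E
```

```text
time: 1.8
tool_pos: [401.8, -317.2, 226.9]
tcp_rot: [3.141, 0.0, 1.378]
contact_force: [0.1, -0.0, 0.3]
grip_width: 0.6
finger_force: 0.0
time: 2.42
tool_pos: [612.7, -146.1, 226.7]
tcp_rot: [3.141, 0.0, 1.378]
contact_force: [-0.7, -0.8, -0.1]
grip_width: 0.4
finger_force: 0.0
time: 2.68
tool_pos: [611.0, -147.4, 226.3]
tcp_rot: [-3.141, 0.0, 1.379]
contact_force: [-0.6, 0.7, 0.6]
grip_width: 0.3
finger_force: 0.0
target [ 611.3 -147.4  120. ] at [ 611.  -147.4  226.3] rpy [-3.141  0.     1.379] t 2.675 
shift [0.     0.0004 0.1063] rows 2.0
```

View pics/a2.png

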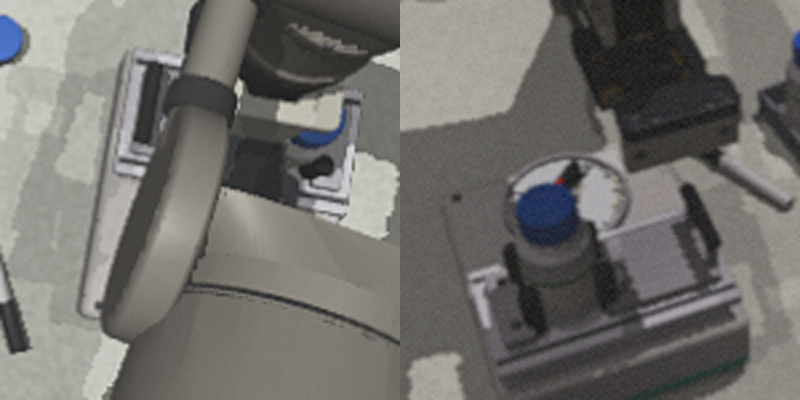

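The left half shows the arm covering most of the tester. In the right half, the gripper (around (680,120)) is above the gap between the bottle and the handle (700,215), clear of both. I'll descend and push.

```bash
python3 -m crank '[[0,0,0.04,0,0,0],[0,0,0.04,0,0,0],[0,0,0.026,0,0,0],[0,0,0,0,0,0],[0,0,0,0,0,0]]'
python3 -m crank '[[0.01,0,0,0,0,0],[0.01,0,0,0,0,0],[0.01,0,0,0,0,0],[0.01,0,0,0,0,0],[0.01,0,0,0,0,0]]'
python3 -m crank '[[0.005,0,0,0,0,0],[0.003,0,0,0,0,0],[0,0,0,0,0,0]]'; python3 go.py t 50 108 120
```

```text
time: 3.4
tool_pos: [611.8, -148.3, 122.3]
tcp_rot: [3.139, 0.001, 1.378]
contact_force: [-0.9, 1.0, 0.4]
grip_width: 0.4
finger_force: 0.0
time: 4.03
tool_pos: [621.4, -97.8, 121.1]
tcp_rot: [3.14, 0.001, 1.38]
contact_force: [-0.4, -5.1, 3.6]
grip_width: 0.4
finger_force: 2.4
time: 4.4
tool_pos: [622.1, -89.7, 120.3]
tcp_rot: [-3.14, -0.001, 1.38]
contact_force: [0.4, -0.7, -0.1]
grip_width: 0.6
finger_force: 0.5
target [622.7 -88.5 120. ] at [622.1 -89.7 120.3] rpy [-3.14e+00 -1.00e-03  1.38e+00] t 4.4 
shift [0.0013 0.0003 0.0003] rows 1.0
```

```bash
python3 -m crank '[[0.002,0,0,0,0,0],[0.002,0,0,0,0,0],[0,0,0,0,0,0]]'
python3 - <<'E'
from h import *
t=cam("top");s=cam("scene")
a=cv2.resize(t["color"][140:290,330:480],(400,400),interpolation=cv2.INTER_CUBIC);b=cv2.resize(s["color"][125:275,170:320],(400,400),interpolation=cv2.INTER_CUBIC)
cv2.imwrite("pics/a3.png",np.hstack([a,b]))
E
```

```text
time: 4.78
tool_pos: [622.4, -87.8, 120.3]
tcp_rot: [-3.14, 0.002, 1.379]
contact_force: [-1.9, -9.5, -0.1]
grip_width: 0.7
finger_force: 4.1
```

View pics/a3.png

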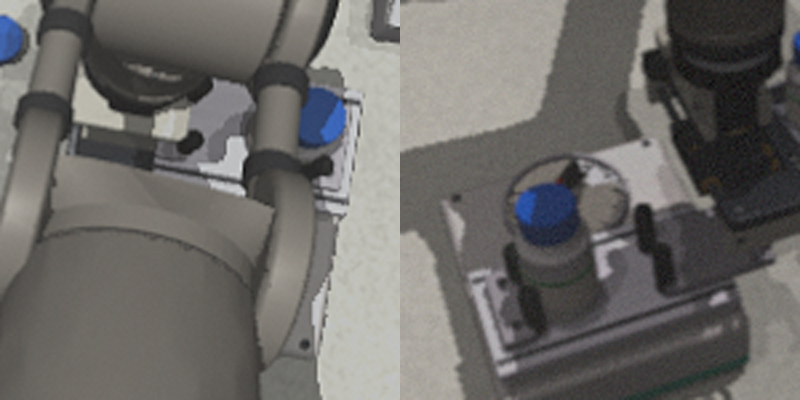

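The jaw pegs at (645,225) and (662,268) in the right half have moved well away from the bottle. The bottle still stands, with its cap at (547,213). The force rose to about 9.5 N, so the jaw is at its end stop. Next I'll back off, rise and open.

```bash
python3 -m crank '[[-0.012,0,0,0,0,0],[-0.012,0,0,0,0,0],[0,0,-0.05,0,0,0],[0,0,-0.05,0,0,0],[0,0,-0.03,0,0,0]]'
python3 -m crank '[[0,0,0,0,0,0],[0,0,0,0,0,0]]' 100
python3 go.py t 50 -30 235; python3 go.py w 597 -224 235
```

```text
time: 5.5
tool_pos: [619.0, -110.5, 253.6]
tcp_rot: [3.138, -0.0, 1.38]
contact_force: [0.2, 0.1, -0.4]
grip_width: 0.3
finger_force: 0.0
time: 5.75
tool_pos: [618.0, -110.0, 249.3]
tcp_rot: [-3.139, -0.0, 1.38]
contact_force: [0.2, 0.3, -0.5]
grip_width: 15.8
finger_force: 0.0
target [ 596.4 -224.   235. ] at [ 618.  -110.   249.3] rpy [-3.139 -0.     1.38 ] t 5.75 
shift [-0.116   0.0005  0.0142] rows 2.0
target [ 597. -224.  235.] at [ 618.  -110.   249.3] rpy [-3.139 -0.     1.38 ] t 5.75 
shift [-0.1159  0.0011  0.0142] rows 2.0
```

```bash
python3 -m crank '[[-0.04,0,0,0,0,0],[-0.04,0,0,0,0,0],[-0.036,0.001,0,0,0,0],[0,0,0,0,0,0],[0,0,0,0,0,0]]'
python3 -m crank '[[0,0,0,0,0,0],[0,0,0,0,0,0],[0,0,0,0,0,0]]'; python3 go.py w 597 -224 176
```

```text
time: 6.38
tool_pos: [597.2, -223.5, 249.2]
tcp_rot: [-3.139, -0.001, 1.38]
contact_force: [-0.2, 0.2, -0.2]
grip_width: 65.8
finger_force: 0.0
time: 6.75
tool_pos: [597.8, -223.5, 250.8]
tcp_rot: [3.141, 0.0, 1.381]
contact_force: [0.2, -0.2, 0.3]
grip_width: 91.1
finger_force: 0.0
target [ 597. -224.  176.] at [ 597.8 -223.5  250.8] rpy [3.141 0.    1.381] t 6.75 
shift [-0.0006 -0.0007  0.0748] rows 2.0
```

```bash
python3 -m crank '[[0,0,0.025,0,0,0],[0,0,0.025,0,0,0],[0,0,0.0245,0,0,0],[0,0,0,0,0,0],[0,0,0,0,0,0]]'
python3 -m crank '[[0,0,0,0,0,0],[0,0,0,0,0,0],[0,0,0,0,0,0],[0,0,0,0,0,0]]' 20
python3 -m crank '[[0,0,0,0,0,0],[0,0,0,0,0,0],[0,0,0,0,0,0]]' 20
```

```text
time: 7.38
tool_pos: [598.1, -224.3, 177.4]
tcp_rot: [3.14, 0.001, 1.38]
contact_force: [0.5, -0.4, -0.0]
grip_width: 91.9
finger_force: 0.0
time: 7.88
tool_pos: [597.6, -224.1, 176.4]
tcp_rot: [3.141, 0.0, 1.38]
contact_force: [-0.3, 0.1, 0.1]
grip_width: 56.0
finger_force: 0.0
time: 8.25
tool_pos: [597.6, -224.1, 176.2]
tcp_rot: [3.142, 0.0, 1.38]
contact_force: [0.6, -0.5, 0.5]
grip_width: 41.2
finger_force: 30.0
```

```bash
python3 -m crank '[[0,0,-0.005,0,0,0],[0,0,-0.015,0,0,0],[0,0,-0.02,0,0,0],[0,0,-0.02,0,0,0],[0,0,-0.02,0,0,0]]'
python3 -m crank '[[0,0,0,0,0,0],[0,0,0,0,0,0]]'; python3 go.py y 0 50 255
```

```text
time: 8.88
tool_pos: [597.7, -224.1, 258.1]
tcp_rot: [3.14, 0.0, 1.38]
contact_force: [0.7, -0.5, -1.3]
grip_width: 41.3
finger_force: 30.0
time: 9.12
tool_pos: [597.3, -224.0, 255.8]
tcp_rot: [-3.141, -0.0, 1.38]
contact_force: [0.4, -0.7, -1.0]
grip_width: 41.3
finger_force: 30.0
target [519.5 223.3 255. ] at [ 597.3 -224.   255.8] rpy [-3.141 -0.     1.38 ] t 9.125 
shift [ 0.4244 -0.1613  0.0009] rows 7.0
```

```bash
python3 -m crank '[[0.0212,-0.0081,0,0,0,0],[0.0424,-0.0161,0,0,0,0],[0.0424,-0.0161,0,0,0,0],[0.0424,-0.0161,0,0,0,0],[0.0424,-0.0161,0,0,0,0]]'
python3 -m crank '[[0.0424,-0.0161,0,0,0,0],[0.0424,-0.0161,0,0,0,0],[0.0424,-0.0161,0,0,0,0],[0.0424,-0.0161,0,0,0,0],[0.0424,-0.0161,0,0,0,0]]'
python3 -m crank '[[0.0212,-0.0081,0,0,0,0],[0,0,0,0,0,0],[0,0,0,0,0,0]]'; python3 go.py y 0 50 85
python3 - <<'E'
from h import *
t=cam("top");s=cam("scene")
a=cv2.resize(t["color"][140:290,180:330],(400,400),interpolation=cv2.INTER_CUBIC);b=cv2.resize(s["color"][75:225,280:430],(400,400),interpolation=cv2.INTER_CUBIC)
cv2.imwrite("pics/a4.png",np.hstack([a,b]))
E
```

```text
time: 9.75
tool_pos: [561.8, -21.6, 255.2]
tcp_rot: [-3.14, 0.0, 1.38]
contact_force: [0.4, 0.7, -0.9]
grip_width: 41.5
finger_force: 30.0
time: 10.38
tool_pos: [523.0, 201.7, 255.2]
tcp_rot: [-3.14, 0.001, 1.38]
contact_force: [-0.8, 0.3, -1.4]
grip_width: 41.5
finger_force: 30.0
time: 10.75
tool_pos: [519.8, 222.0, 255.6]
tcp_rot: [-3.141, 0.001, 1.38]
contact_force: [-0.7, -1.0, -2.5]
grip_width: 41.4
finger_force: 30.0
target [519.5 223.3  85. ] at [519.8 222.  255.6] rpy [-3.141e+00  1.000e-03  1.380e+00] t 10.75 
shift [ 0.0014 -0.0004  0.1706] rows 3.0
```

View pics/a4.png

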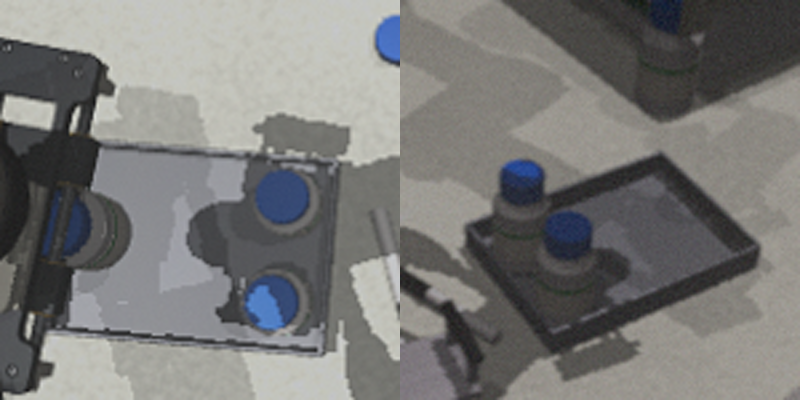

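The bottle hangs upright in the gripper over the free half of the tray, with its body at (665,75) in the right half. The tested bottles at (520,195) and (567,245) are untouched. I'll lower it.

```bash
python3 -m crank '[[0,0,0.04,0,0,0],[0,0,0.04,0,0,0],[0,0,0.04,0,0,0],[0,0,0.03,0,0,0],[0,0,0.01,0,0,0]]'
python3 -m crank '[[0,0,0,0,0,0],[0,0,0,0,0,0],[0,0,0.003,0,0,0],[0,0,0.002,0,0,0],[0,0,0,0,0,0]]'
python3 -m crank '[[0,0,0.002,0,0,0],[0,0,0,0,0,0],[0,0,0,0,0,0]]'
```

```text
time: 11.48
tool_pos: [519.2, 221.5, 94.4]
tcp_rot: [-3.139, 0.002, 1.378]
contact_force: [0.3, -0.2, -1.0]
grip_width: 41.0
finger_force: 30.0
time: 12.1
tool_pos: [519.8, 222.8, 91.2]
tcp_rot: [-3.142, 0.0, 1.38]
contact_force: [-0.4, 0.5, -1.1]
grip_width: 41.3
finger_force: 30.0
time: 12.48
tool_pos: [519.9, 222.7, 89.1]
tcp_rot: [-3.142, 0.0, 1.38]
contact_force: [0.1, -0.5, -1.2]
grip_width: 41.2
finger_force: 30.0
```

```bash
python3 -m crank '[[0,0,0.001,0,0,0],[0,0,0.001,0,0,0],[0,0,0,0,0,0],[0,0,0,0,0,0]]'
python3 -m crank '[[0,0,0.001,0,0,0],[0,0,0,0,0,0],[0,0,0,0,0,0]]'
python3 -m crank '[[0,0,0.001,0,0,0],[0,0,0,0,0,0],[0,0,0,0,0,0]]'
```

```text
time: 12.98
tool_pos: [519.9, 222.7, 87.2]
tcp_rot: [3.142, 0.0, 1.38]
contact_force: [0.5, -0.6, -1.3]
grip_width: 41.5
finger_force: 30.0
time: 13.35
tool_pos: [519.9, 222.7, 86.2]
tcp_rot: [3.142, 0.0, 1.38]
contact_force: [0.2, -0.9, -1.2]
grip_width: 41.4
finger_force: 30.0
time: 13.72
tool_pos: [519.9, 222.7, 85.2]
tcp_rot: [3.141, 0.0, 1.38]
contact_force: [-0.2, 0.5, -0.4]
grip_width: 41.6
finger_force: 30.0
```

```bash
python3 -m crank '[[0,0,0.0007,0,0,0],[0,0,0,0,0,0],[0,0,0,0,0,0]]'
```

```text
time: 14.1
tool_pos: [520.1, 222.8, 85.1]
tcp_rot: [3.141, -0.0, 1.38]
contact_force: [-1.8, 0.4, 5.1]
grip_width: 41.5
finger_force: 30.0
```

Contact is felt at 5 N. I'll release and rise.

```bash
python3 -m crank '[[0,0,0,0,0,0],[0,0,0,0,0,0],[0,0,0,0,0,0],[0,0,0,0,0,0]]' 80
python3 -m crank '[[0,0,-0.03,0,0,0],[0,0,-0.05,0,0,0],[0,0,-0.05,0,0,0],[0,0,-0.03,0,0,0],[0,0,0,0,0,0]]'
python3 go.py w 489 -172.6 245; python3 - <<'E'
from h import *
t=cam("top");s=cam("scene")
for c in(t,s): print(blobs(c,(105,120,40),(125,255,255),80))
E
```

```text
time: 14.6
tool_pos: [519.9, 222.7, 84.3]
tcp_rot: [-3.141, 0.0, 1.38]
contact_force: [0.4, 0.5, -0.3]
grip_width: 72.6
finger_force: 0.0
time: 15.22
tool_pos: [521.0, 223.1, 247.1]
tcp_rot: [3.137, -0.002, 1.38]
contact_force: [0.2, -0.1, -0.8]
grip_width: 73.6
finger_force: 0.0
target [ 489.  -172.6  245. ] at [521.  223.1 247.1] rpy [ 3.137e+00 -2.000e-03  1.380e+00] t 15.225 
shift [-0.3946  0.0436  0.0014] rows 7.0
[([329.1, 154.2], [321, 146, 17, 17, 234]), ([285.4, 213.4], [276, 204, 20, 20, 284]), ([223.7, 229.0], [214, 220, 21, 20, 308]), ([281.2, 253.1], [272, 244, 20, 20, 302]), ([10.7, 366.0], [0, 349, 25, 39, 765])]
[([419.0, 12.3], [409, 0, 22, 23, 350]), ([376.0, 133.8], [369, 129, 15, 11, 126]), ([325.6, 139.7], [319, 135, 14, 11, 118]), ([342.6, 160.0], [335, 155, 17, 12, 145]), ([347.0, 242.0], [339, 235, 17, 15, 207])]
```

```bash
python3 - <<'E'
from h import *
t=cam("top")
cv2.imwrite("pics/a5.png",cv2.resize(t["color"][150:290,200:480],(800,400),interpolation=cv2.INTER_CUBIC))
# red line on dial, knob dark bar
sub=t["color"][205:285,370:450]
hsv=cv2.cvtColor(sub,cv2.COLOR_BGR2HSV)
m=(((hsv[...,0]<10)|(hsv[...,0]>170))&(hsv[...,1]>110)&(hsv[...,2]>60))
y,x=np.nonzero(m);print(len(x),x.mean()+370,y.mean()+205)
k=(hsv[...,2]<60).astype(np.uint8);n,l,s,c=cv2.connectedComponentsWithStats(k)
for i in range(1,n):
  if s[i][4]>25:print(s[i],c[i]+[370,205])
for p in ((x+370)[np.argmax(x-y)],(y+205)[np.argmax(x-y)]),(x.mean()+370,y.mean()+205): print(plane(t,*p,84))
E
```

```text
33 419.3333333333333 236.06060606060606
[ 516.49661438 -209.6538662    84.        ]
[ 501.52585873 -192.47427223   84.        ]
```

View pics/a5.png

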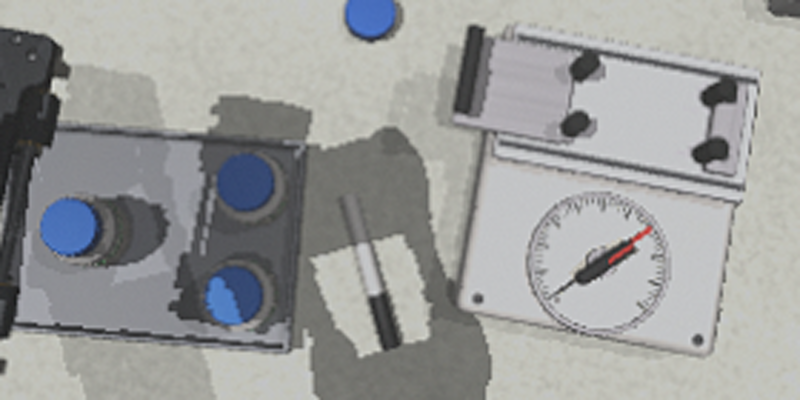

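The bottle stands upright at (72,228) in the tray's free half. The jaw is fully open with its handle at (470,70). The red pointer tip is at (652,228) and the knob centre at (607,263), about 3.1 rad from zero as before. I'll rotate the wrist to straddle the knob loosely instead of gripping it with 30 N.

```bash
python3 -m crank '[[0,0,0,0,0,0.182],[0,0,0,0,0,0.182],[0,0,0,0,0,0.182],[0,0,0,0,0,0.182],[0,0,0,0,0,0.182]]' 17.5
python3 -m crank '[[0,0,0,0,0,0.182],[0,0,0,0,0,0.182],[0,0,0,0,0,0.182],[0,0,0,0,0,0.182],[0,0,0,0,0,0.182]]' >/dev/null
python3 -m crank '[[0,0,0,0,0,0.182],[0,0,0,0,0,0.182],[0,0,0,0,0,0.182],[0,0,0,0,0,0],[0,0,0,0,0,0]]'
python3 go.py w 489 -172.6 245
```

```text
time: 16.0
tool_pos: [519.2, 222.6, 242.6]
tcp_rot: [-3.141, 0.003, 0.464]
contact_force: [-0.5, -0.5, -0.1]
grip_width: 27.9
finger_force: 0.0
time: 17.25
tool_pos: [519.6, 222.7, 243.6]
tcp_rot: [3.14, 0.0, -0.983]
contact_force: [0.4, 0.6, 0.3]
grip_width: 16.3
finger_force: 0.0
target [ 489.  -172.6  245. ] at [519.6 222.7 243.6] rpy [ 3.14   0.    -0.983] t 17.25 
shift [ 0.3119  0.2447 -0.0011] rows 5.0
```

```bash
python3 -m crank '[[0.039,0.0306,0,0,0,0],[0.039,0.0306,0,0,0,0],[0.039,0.0306,0,0,0,0],[0.039,0.0306,0,0,0,0],[0.039,0.0306,0,0,0,0]]' >/dev/null
python3 -m crank '[[0.039,0.0306,0,0,0,0],[0.039,0.0306,0,0,0,0],[0.039,0.0306,0,0,0,0],[0,0,0,0,0,0],[0,0,0,0,0,0]]'
python3 -m crank '[[0,0,0.04,0,0,0],[0,0,0.04,0,0,0],[0,0,0.03,0,0,0],[0,0,0,0,0,0],[0,0,0,0,0,0]]'
python3 go.py w 489 -172.6 89; python3 - <<'E'
from h import *
s=cam("scene");t=cam("top")
b=cv2.resize(s["color"][130:250,170:290],(400,400),interpolation=cv2.INTER_CUBIC);a=cv2.resize(t["color"][190:290,360:460],(400,400),interpolation=cv2.INTER_CUBIC)
cv2.imwrite("pics/a6.png",np.hstack([a,b]))
E
```

```text
time: 18.5
tool_pos: [487.8, -172.0, 244.2]
tcp_rot: [3.142, 0.001, -0.985]
contact_force: [-0.2, 0.0, -0.3]
grip_width: 15.8
finger_force: 0.0
time: 19.12
tool_pos: [488.8, -172.0, 135.8]
tcp_rot: [-3.141, -0.002, -0.985]
contact_force: [0.8, -0.5, 0.5]
grip_width: 15.9
finger_force: 0.0
target [ 489.  -172.6   89. ] at [ 488.8 -172.   135.8] rpy [-3.141e+00 -2.000e-03 -9.850e-01] t 19.125 
shift [0.0005 0.0002 0.0468] rows 1.0
```

View pics/a6.png

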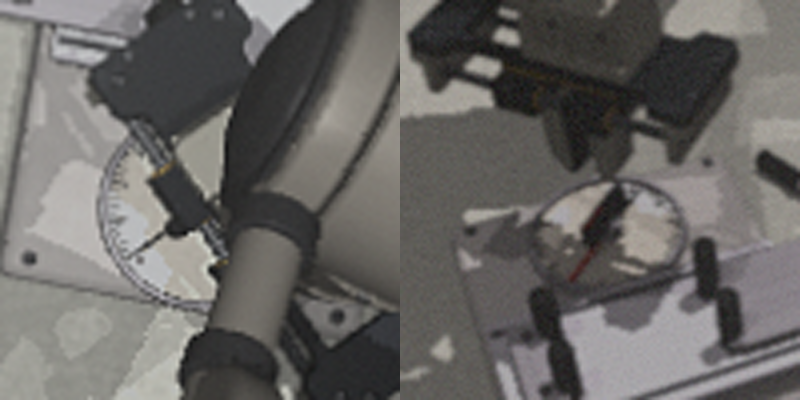

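The left half shows the gripper straddling line over the dial centre. In the right half, the fingertips (590,150) are directly above the knob bar (605,215), with its red line pointing lower left. I'll widen slightly for clearance and descend gently.

```bash
python3 -m crank '[[0,0,0.02,0,0,0],[0,0,0.005,0,0,0],[0,0,0.005,0,0,0],[0,0,0.004,0,0,0],[0,0,0,0,0,0]]' 22
python3 -m crank '[[0,0,0.004,0,0,0],[0,0,0.004,0,0,0],[0,0,0.004,0,0,0],[0,0,0,0,0,0]]'
python3 go.py w 489 -172.6 89
```

```text
time: 19.85
tool_pos: [487.9, -172.6, 100.5]
tcp_rot: [3.141, -0.0, -0.986]
contact_force: [-0.1, 0.5, -0.8]
grip_width: 20.4
finger_force: 0.0
time: 20.35
tool_pos: [487.7, -172.4, 88.1]
tcp_rot: [3.141, 0.001, -0.986]
contact_force: [0.2, -0.1, -0.4]
grip_width: 20.5
finger_force: 0.0
target [ 489.  -172.6   89. ] at [ 487.7 -172.4   88.1] rpy [ 3.141e+00  1.000e-03 -9.860e-01] t 20.35 
shift [ 0.0009 -0.001  -0.0009] rows 1.0
```

```bash
python3 -m crank '[[0.0009,-0.001,0,0,0,0],[0,0,0,0,0,-0.1],[0,0,0,0,0,-0.1],[0,0,0,0,0,-0.1],[0,0,0,0,0,-0.1]]'
python3 -m crank '[[0,0,0,0,0,-0.1],[0,0,0,0,0,-0.1],[0,0,0,0,0,-0.1],[0,0,0,0,0,-0.1],[0,0,0,0,0,-0.1]]'; python3 -c "
from plant import bot;o=bot.get_obs();print(o['moment'],o['joint_positions'][5])"
```

```text
time: 20.98
tool_pos: [489.5, -172.8, 88.7]
tcp_rot: [-3.142, -0.001, -0.583]
contact_force: [1.7, 1.4, -0.8]
grip_width: 20.3
finger_force: 0.7
time: 21.6
tool_pos: [490.0, -173.0, 88.8]
tcp_rot: [3.141, -0.002, -0.083]
contact_force: [0.8, -0.4, -1.0]
grip_width: 20.1
finger_force: 1.1
[-0.01240665 -0.22745768  0.03527659] 1.1666847885909828
```

```bash
for i in 1; do python3 -m crank '[[0,0,0,0,0,-0.12],[0,0,0,0,0,-0.12],[0,0,0,0,0,-0.12],[0,0,0,0,0,-0.12],[0,0,0,0,0,-0.12]]'; done
python3 -m crank '[[0,0,0,0,0,-0.12],[0,0,0,0,0,-0.12],[0,0,0,0,0,-0.12],[0,0,0,0,0,-0.12],[0,0,0,0,0,-0.12]]'
python3 -m crank '[[0,0,0,0,0,-0.12],[0,0,0,0,0,-0.12],[0,0,0,0,0,-0.12],[0,0,0,0,0,-0.12],[0,0,0,0,0,-0.12]]'; python3 -c "
from plant import bot;o=bot.get_obs();print(o['moment'],o['joint_positions'][5])"
python3 - <<'E'
from h import *
s=cam("scene");t=cam("top")
b=cv2.resize(s["color"][150:230,190:270],(400,400),interpolation=cv2.INTER_CUBIC);a=cv2.resize(t["color"][190:290,360:460],(400,400),interpolation=cv2.INTER_CUBIC)
cv2.imwrite("pics/a7.png",np.hstack([a,b]))
E
```

```text
time: 22.22
tool_pos: [489.8, -173.4, 88.8]
tcp_rot: [3.14, -0.0, 0.518]
contact_force: [1.0, -2.2, 0.0]
grip_width: 20.1
finger_force: 1.3
time: 22.85
tool_pos: [489.9, -173.5, 88.9]
tcp_rot: [3.14, 0.001, 1.118]
contact_force: [0.8, -3.3, -0.9]
grip_width: 20.4
finger_force: 1.2
time: 23.48
tool_pos: [490.2, -173.5, 89.0]
tcp_rot: [3.14, 0.002, 1.718]
contact_force: [1.4, -2.4, 0.6]
grip_width: 20.0
finger_force: 1.0
[-0.32476501 -0.32232706 -0.02794339] -0.6339369375145909
```

View pics/a7.png

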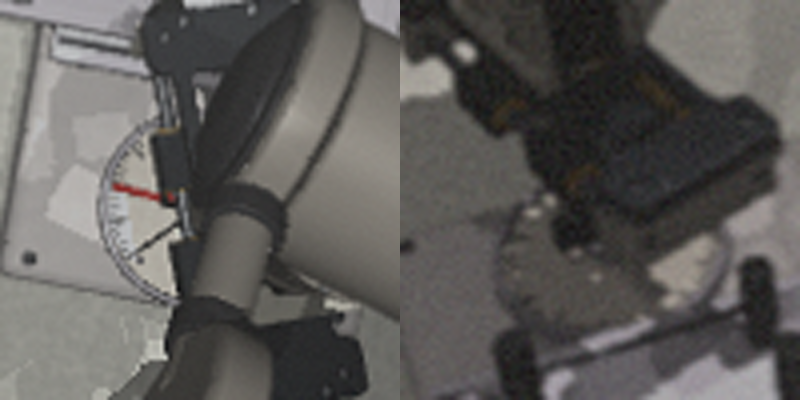

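The red pointer tip is now at (115,185) in the left half, at a world angle of about 76°. The live needle at zero is at about (125,260), roughly 0.8 rad further. The pointer is following the tool with about 0.4 rad lag and only 1–3 N.

```bash
python3 -m crank '[[0,0,0,0,0,-0.12],[0,0,0,0,0,-0.12],[0,0,0,0,0,-0.12],[0,0,0,0,0,-0.12],[0,0,0,0,0,-0.1]]'
cat > red.py <<'E'
from h import *
o=bot.get_obs();t=cam("top")
hsv=cv2.cvtColor(t["color"],cv2.COLOR_BGR2HSV)[205:285,370:450]
m=((hsv[...,0]<10)|(hsv[...,0]>170))&(hsv[...,1]>110)&(hsv[...,2]>50)
y,x=np.nonzero(m); P=np.array([plane(t,a+370,b+205,82)[:2] for a,b in zip(x,y)])-[489.3,-172.7]
r=np.hypot(*P.T); P=P[(r>20)&(r<50)]
a=np.arctan2(P[:,1],P[:,0]);print(len(P),'q~',np.median((135*np.pi/180-.192-a)) if len(P) else None,'yaw',o['tcp_rot'][2],'M',o['moment'],'F',o['contact_force'],'ff',o['finger_force'])
E
python3 red.py
```

```text
time: 24.2
tool_pos: [490.1, -173.0, 88.9]
tcp_rot: [3.141, 0.002, 2.294]
contact_force: [1.1, -0.9, -0.5]
grip_width: 20.3
finger_force: 0.9
18 q~ 0.30476218412907974 yaw 2.294179176517084 M [-0.15850438 -0.51622836 -0.04939559] F [ 1.07758619 -0.90056722 -0.46537653] ff 0.9266250673681498
```

```bash
python3 -m crank '[[0,0,0,0,0,-0.06],[0,0,0,0,0,-0.05],[0,0,0,0,0,-0.04],[0,0,0,0,0,-0.03],[0,0,0,0,0,0]]'; python3 red.py
python3 -m crank '[[0,0,0,0,0,-0.02],[0,0,0,0,0,0]]'; python3 red.py
```

```text
time: 24.88
tool_pos: [489.5, -172.7, 88.7]
tcp_rot: [3.141, 0.001, 2.472]
contact_force: [2.3, -0.1, 1.1]
grip_width: 20.4
finger_force: 0.9
15 q~ 0.12192893471422028 yaw 2.472095807975256 M [-0.01367749 -0.49136844  0.02950551] F [ 2.31123693 -0.11431998  1.08245607] ff 0.8981228806078434
time: 25.18
tool_pos: [489.3, -172.7, 88.6]
tcp_rot: [3.142, 0.0, 2.494]
contact_force: [1.9, -0.1, 1.0]
grip_width: 20.1
finger_force: 0.9
16 q~ 0.09093181331534739 yaw 2.493653691888691 M [ 0.05954657 -0.5037588  -0.01760135] F [ 1.93325199 -0.05471876  1.0396042 ] ff 0.8957567950710654
```

```bash
for k in 1; do python3 -m crank '[[0,0,0,0,0,-0.02],[0,0,0,0,0,0]]' | grep -E "rot|force"; python3 -m crank '[[0,0,0,0,0,-0.02],[0,0,0,0,0,0]]'| grep -E "rot|force"; python3 -m crank '[[0,0,0,0,0,-0.02],[0,0,0,0,0,0]]'| grep -E "rot|force"; done; python3 red.py
```

```text
tcp_rot: [-3.142, 0.0, 2.514]
contact_force: [1.9, -0.0, 1.2]
finger_force: 0.9
tcp_rot: [-3.142, -0.0, 2.534]
contact_force: [0.9, 0.1, 0.7]
finger_force: 0.9
tcp_rot: [-3.141, -0.0, 2.554]
contact_force: [1.8, -0.2, 0.5]
finger_force: 0.9
14 q~ 0.04182323551820932 yaw 2.5542064788021133 M [ 0.10360843 -0.54944557  0.03074243] F [ 1.84204788 -0.20492973  0.47675354] ff 0.857399320229888
```

```bash
python3 -m crank '[[0,0,0,0,0,-0.015],[0,0,0,0,0,0]]' | grep -E "rot|force"; python3 -m crank '[[0,0,0,0,0,-0.015],[0,0,0,0,0,0]]'| grep -E "rot|force"; python3 red.py
```

```text
tcp_rot: [3.142, 0.0, 2.569]
contact_force: [3.5, -0.5, 0.4]
finger_force: 1.0
tcp_rot: [3.142, 0.0, 2.584]
contact_force: [3.1, 0.2, 0.9]
finger_force: 1.4
13 q~ 0.027182491729557334 yaw 2.5840675554005172 M [ 0.13521633 -0.71062973 -0.06380601] F [3.06520756 0.22184039 0.92363135] ff 1.4438860025256872
```

```bash
python3 -m crank '[[0,0,0,0,0,-0.015],[0,0,0,0,0,0]]' | grep -E "rot|force"; python3 red.py;  python3 -m crank '[[0,0,0,0,0,-0.015],[0,0,0,0,0,0]]'| grep -E "rot|force"; python3 red.py
```

```text
tcp_rot: [3.141, 0.001, 2.599]
contact_force: [4.2, 1.0, -0.2]
finger_force: 2.1
12 q~ 0.027056369886551135 yaw 2.599037013895433 M [ 0.17226051 -0.92945962 -0.02561215] F [ 4.20936387  1.02014365 -0.24471075] ff 2.0744296722114086
tcp_rot: [3.141, 0.001, 2.614]
contact_force: [5.3, 1.2, -0.1]
finger_force: 2.6
12 q~ 0.027056369886551135 yaw 2.614195492864776 M [ 0.22839704 -1.04360168 -0.16786896] F [ 5.31055555  1.23628431 -0.08552169] ff 2.553449235856533
```

The force is rising while the pointer stays put, so it is on its stop. I'll back off, rise clear and check.

```bash
python3 -m crank '[[0,0,0,0,0,0.1],[0,0,0,0,0,0.15],[0,0,0,0,0,0.15],[0,0,0,0,0,0],[0,0,-0.02,0,0,0]]'
python3 -m crank '[[0,0,-0.04,0,0,0],[0,0,-0.06,0,0,0],[0,0,-0.04,0,0,0],[0,0,0,0,0,0]]'
python3 go.py w 420 20 240
```

```text
time: 27.8
tool_pos: [487.5, -172.2, 107.2]
tcp_rot: [-3.139, -0.004, 2.218]
contact_force: [0.3, -0.5, 0.4]
grip_width: 20.0
finger_force: 0.0
time: 28.3
tool_pos: [490.0, -173.4, 251.6]
tcp_rot: [3.14, 0.005, 2.217]
contact_force: [-0.8, 0.1, -0.2]
grip_width: 20.2
finger_force: 0.0
target [420.  20. 240.] at [ 490.  -173.4  251.6] rpy [3.14  0.005 2.217] t 28.3 
shift [0.1966 0.0606 0.0106] rows 4.0
```

```bash
python3 -m crank '[[0.049,0.015,0,0,0,0],[0.049,0.015,0,0,0,0],[0.049,0.015,0,0,0,0],[0.049,0.015,0,0,0,0],[0,0,0,0,0,0]]'
python3 -m crank '[[0,0,0,0,0,0],[0,0,0,0,0,0]]' >/dev/null; python3 red.py; python3 - <<'E'
from h import *
t=cam("top");s=cam("scene")
a=cv2.resize(t["color"][150:290,200:480],(600,300),interpolation=cv2.INTER_CUBIC);b=cv2.resize(s["color"][100:270,180:430],(400,272),interpolation=cv2.INTER_CUBIC)
c=cv2.resize(t["color"][215:270,385:440],(272,272),interpolation=cv2.INTER_CUBIC)
o=np.zeros((572,672,3),np.uint8);o[:300,:600]=a;o[300:,:400]=b;o[300:,400:]=c
cv2.imwrite("pics/a8.png",o)
for c in(t,s): print(blobs(c,(105,120,40),(125,255,255),80))
E
```

```text
time: 28.92
tool_pos: [417.5, 22.6, 247.3]
tcp_rot: [-3.139, -0.002, 2.221]
contact_force: [0.0, -0.8, -0.2]
grip_width: 20.3
finger_force: 0.0
14 q~ 0.03387937253242046 yaw 2.2131235944718597 M [ 0.07665199 -0.14092263 -0.0265441 ] F [-0.02458757 -0.61059097  0.58632607] ff 0.0
[([329.1, 154.2], [321, 146, 17, 17, 234]), ([285.5, 213.3], [276, 204, 20, 20, 307]), ([223.7, 229.0], [214, 220, 20, 20, 304]), ([27.9, 374.2], [0, 349, 60, 51, 2133])]
[([401.6, 11.2], [372, 0, 59, 23, 940]), ([376.0, 133.9], [369, 129, 15, 11, 133]), ([325.5, 140.1], [318, 135, 16, 11, 134]), ([342.8, 160.0], [334, 154, 18, 13, 177]), ([347.0, 242.0], [339, 235, 17, 15, 205])]
```

View pics/a8.png

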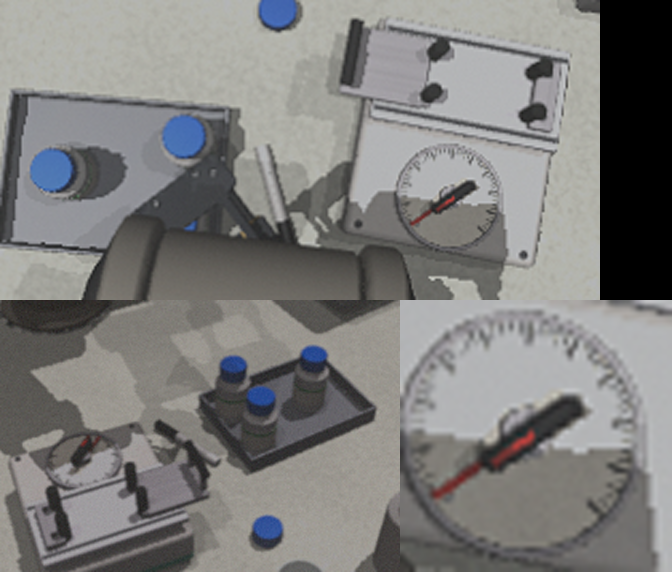

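The red pointer (tip at (435,495) in the dial inset) lies over the live needle at zero. The jaw is open, with its handle at (355,52). The bottle stands upright at (53,170) in the tray, and the other objects haven't moved. I'll hand in.

```bash
python3 -c "
from plant import bot;print(bot.close_job())"
```

```text
the job is handed in; nothing more can be done
None
```

The job is handed in, with no verdict returned: the final pictures show the jaw fully open, the bottle upright and released in the tray, the red pointer back at its zero stop, and the tested bottles, spare cap and marker pen where they were.

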